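# Fit the small head on the electric banding wheel

## Task

Fit the small wheel head on the electric banding wheel: set it over the spindle, turn it under a light downward pressure until its keyway drops over the spindle's key, then press it fully home on the spindle's flange and let go. Keep the pressure light: never force or strike it down on the key or the flange. Leave the other things on the table where they are.

Things in the scene. Friction and masses are not known exactly. Their poses are not given: they have to be found in the camera images.
- head: The small wheel head, loose on the table, plain aluminium, 0.16 kg: a round plate 60 mm across and 12 mm thick on a round hub 40 mm across and 22 mm long, 34 mm high in all, standing upright on its hub. Best taken by the rim of the plate, 22 to 34 mm above its origin, clear all round. Origin: centre of the hub's underside; z up along the axis; the keyway lies on its +x side.
- head_keyway (a point): On the small head, the outer end of the keyway at the head's top, 15 mm from its axis on its +x side, 34 mm above its origin. A plain bore 18 mm across, with a 2 mm chamfer at its lower end, goes right through the head; the keyway, a slot 7.5 mm wide, runs along the whole bore and shows from above as a notch in it.
- wheel: The electric banding wheel, switched off, fixed on the table: a round white housing 210 mm across and 70 mm high, a grey bearing cap (80 mm across, to 76 mm) in its middle, a control panel with a black dial and a switch on its -x side. Origin: centre of its underside; z up, on the spindle's axis.
- wheel_seat (a point): Centre of the top of the spindle's steel flange (44 mm across, 82 mm above the table), where the head's hub must finally sit; z up along the spindle's axis, axes parallel to the wheel's. A sprung ball in the spindle's side opposite the key, 7 mm above this point, grips the bore lightly, so the head can hang on it and wants a push of up to about 10 N over the last 8 mm.
- spindle_tip (a point): Top of the spindle, 32 mm above the seat. The spindle is 16 mm across, its last 5 mm tapered to 9.6 mm. A key 6 mm wide stands 5 mm proud of its side, from 2 to 16 mm above the seat: a head not turned to it stops 16 mm short. The key points to the wheel's +x side, up to 1.2 rad either way; the keyway drops over it within about 0.1 rad. The motor holds the spindle with 0.2 N m.
- big_head: Bystander: the big wheel head, aluminium, 180 mm across, 32 mm high, lying on its hub. Origin: centre of the underside.
- collar: Bystander: a steel ring 48 mm across and 18 mm high, plain bore, no keyway. Origin: centre of the underside.
- mug: Bystander: unglazed mug 80 mm across, 92 mm high, standing beside the wheel. Origin: centre of the underside.
- bowl: Bystander: unglazed bowl 124 mm across, 58 mm high. Origin: centre of the underside.
- saucer: Bystander: cream saucer 150 mm across, 18 mm high. Origin: centre of the underside.
- jar_a: Bystander: paint jar 48 mm across, 62 mm high. Origin: centre of the underside.
- jar_b: Bystander: another such paint jar. Origin: centre of the underside.
- brush: Bystander: a thin paint brush 170 mm long lying on the table between the robot and the small head.
Mind the look-alikes: they are no part of the job. What is shaped like the head but green is not meant.

How it is judged:
On the way:
1. the small head is over the spindle, its hub down at the level of the key's top (z of head in the frame of wheel_seat below 0.022 m and horizontal distance between head and wheel_seat below 0.004 m), for 0.1 s.
At the end, for the whole second after the job is handed in: The small head sits on the spindle with its keyway over the key, fully home: its underside within 1.5 mm of the flange, its centre within 3 mm of the spindle's axis, upright within 0.05 rad, released and at rest (z of head in the frame of wheel_seat below 0.0015 m and horizontal distance between head and wheel_seat below 0.003 m and angle between head's own z axis and vertical below 0.05 rad and linear speed of head below 0.02 m/s); the robot touches nothing.
It fails at once if the head is pressed or struck against the wheel with more than 60 N (contact force between head and wheel above 60 N).
It fails at once if a bystander is moved by more than 20 mm (distance of any of big_head, collar, mug, bowl, saucer, jar_a, jar_b, brush from where it was at the start of the episode above 0.02 m).
It also fails if it takes over 58 s, if anything falls off the work surface, if the arm or the gripper's body presses on something with over 40 N, if the wrist force passes 120 N, or if a joint passes its speed limit or range.

## Robot

A 6-joint arm with a two-finger parallel gripper is mounted at the origin on the work surface. World frame = base frame: x ahead of the robot, y to its left, z up, the work surface at z = 0. Lengths are in m, angles in rad, forces in N, time in s.
With the tool pointing down it reaches from about 0.375 to 0.975 m from the base axis. Payload 3.8 kg.
Tool frame: the origin (TCP) lies at the very end of the fingers, on their centre line; the grasp point (between the pads) lies 19 mm behind it; z points along the fingers, y is the line along which they close (so a half turn about z gives the same grasp; the last joint's range is limited). The gripper opens to 85 mm and grips with 20 to 120 N. Pads are 22 mm wide; open, the fingers measure 114 mm over their backs; the gripper's body (76 mm by 85 mm) begins 54 mm behind the grasp point. The pads swing forward as they close: fully open they stand 13 mm farther back than shut.
Start: joints at [1.111, 0.264, 1.604, -0, 1.274, -0.037], TCP at [0.277, 0.616, 0.231] pointing down, gripper open.
Joint ranges: [-2.63, 2.63], [-0.94, 2.18], [0.31, 2.57], [-1.31, 4.45], [0, 2.66], [-2.55, 2.55]. Speed limits (rad/s): [2.57, 2.57, 3.14, 3.14, 3.14, 3.14].

## Interface

Orientations are given as a rotation vector (axis times angle).
In Python, from workcell import monitor, viewer, workorder gives the robot as it stands.
- The arm moves only by the tool jog_arm, never from a script. Its argument "commands" is a list of rows, each an object with "travel": the shift along the tool's x, y, z in mm, a list of three; "rot": the turn, a rotation vector about the tool's x, y, z in degrees, a list of three; "claw": the closure in counts, from 0 (fully open) to 255 (shut). A call has exactly 5 rows; each row shifts and turns the commanded pose from where the row before left it, along the tool's axes as they then stand; what a row does not reach is not made up. A row lasts 1/10 s, in which the tool goes at most 50 mm and 8.59 degrees, less where a joint would pass 70% of its speed; a pose out of reach is approached as far as the arm can. A call is refused whole if a number of a shift passes 50 or a number of a turn 8.59, either way. A call with a gripper value outside its range is refused whole. The fingers move at their own pace and stop on an object; "force" is the grip in N (left out, the last holds). Time passes only in rows, so rows that do not move let the fingers close, or fill a call up. It gives the time, the measured TCP pose, the force, the opening and the grip force at its end, in the units of the state.
- monitor.read_state(): the state, without advancing time (a new reading comes with each control period).
- viewer.read_camera(name): name is "scene" or "top" or "wrist"; returns a dict with "color" (420x560x3 uint8, blue, green, red), "camera_matrix" (3x3 intrinsics, pixels), "R" (3x3) and "t" (3): a world point X has camera coordinates R X + t. Camera axes: x right, y down, z forward; pixel columns grow to the right and rows downward; lengths in m; the calibration is good to about 2 mm. A picture is of the moment at which its call begins. There is no depth.
- workorder.finish_job(): hands the job in; it is judged then, once.
The state is a dict: "time": time; "q": joint angles; "joint_vel": joint speeds; "joint_torque": joint torques, N m; "tool_pos": TCP position; "tcp_rot": TCP orientation; "wrist_force": force on the tool from outside, world axes, zero at the start; "torque": the same for the moment, N m; "width": opening from 0.0 (shut) to 1.0 (fully open); "grip_force": force on a finger pad.
Only numpy, scipy, OpenCV 4.12 (cv2) and the standard library are available. Lean on these libraries where they do the work, as an engineer would, in place of code of your own. Each camera call takes 0.05 s, during which the arm holds its last target. There are 200 camera calls.

## Working session

There is one attempt and no reset: what is moved stays moved. The work goes in short steps, Python scripts to look and compute and a tool call to move; the robot and the scene stay as the last step left them, time stands still between calls to the robot, and variables do not carry over. Pictures are saved under pics/ and viewed, at most 10 in all, crops included, and the job is handed in when it is done.

Besides the shell and the picture viewer there is one more tool, called by a JSON object that holds its "op" and its "data". jog_arm: Moves the arm, as the interface text tells. Its arguments: {"type":"object","properties":{"commands":{"type":"array","items":{"type":"object","properties":{"travel":{"type":"array","items":{"type":"number"}},"rot":{"type":"array","items":{"type":"number"}},"claw":{"type":"number"}}}},"force":{"type":"number"}},"required":["commands"]}

```bash
mkdir -p pics; cat > h.py <<'E'
import numpy as np, cv2
from workcell import monitor, viewer, workorder
from scipy.spatial.transform import Rotation as Ro
def cam(n,save=None):
    c=viewer.read_camera(n)
    if save: cv2.imwrite('pics/'+save,c['color'])
    np.savez('/tmp/'+n+'.npz',**c)
    return c
def load(n): return dict(np.load('/tmp/'+n+'.npz'))
def ray(c,u,v,z):
    d=c['R'].T@np.linalg.solve(c['camera_matrix'],[u,v,1.]); o=-c['R'].T@c['t']
    return o+d*(z-o[2])/d[2]
def proj(c,X):
    p=c['camera_matrix']@(c['R']@np.array(X)+c['t']); return p[:2]/p[2]
E
python3 - <<'E'
from h import *
a=cam('top','top.png'); b=cam('scene','scene.png')
for c in(a,b): print(-c['R'].T@c['t'],c['R'].round(2).tolist(),c['camera_matrix'][0,0])
s=monitor.read_state(); print(s)
E
```

```text
[0.35645326 0.06486262 1.26201403] [[0.0, -1.0, 0.03], [-0.98, -0.01, -0.18], [0.18, -0.02, -0.98]] 454.6338379229869
[0.86135427 0.60794941 1.20506368] [[-0.88, 0.47, 0.01], [0.4, 0.76, -0.51], [-0.24, -0.45, -0.86]] 427.97723009006825
{'time': 0.1, 'q': array([ 1.11106682e+00,  2.64692362e-01,  1.60524622e+00,  2.83670203e-05,
        1.27370870e+00, -3.69071866e-02]), 'joint_vel': array([-0.00052968, -0.00248768, -0.0040081 ,  0.00066131,  0.00193098,
       -0.00010542]), 'joint_torque': array([ 5.29115441e-04, -5.16702497e+01, -3.68592489e+01,  1.35366781e-04,
        6.24727036e-03, -5.22445447e-06]), 'tool_pos': array([0.27667833, 0.61495929, 0.23007198]), 'tcp_rot': array([-0.65913232, -3.07112383,  0.00311741]), 'wrist_force': array([-0.19634341, -0.4590276 ,  0.16706789]), 'torque': array([-0.03191925, -0.03331507,  0.01798013]), 'grip_force': 0.0, 'width': 1.001339559406476}
```

View pics/top.png

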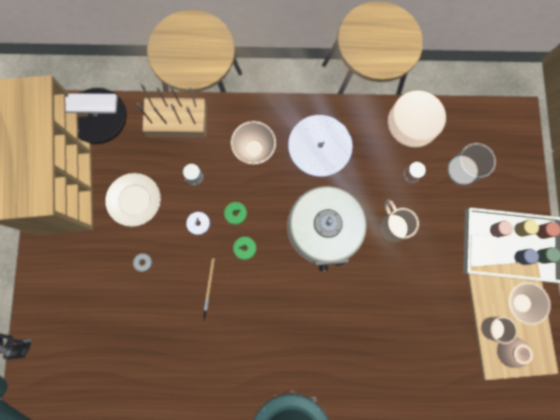

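View pics/scene.png

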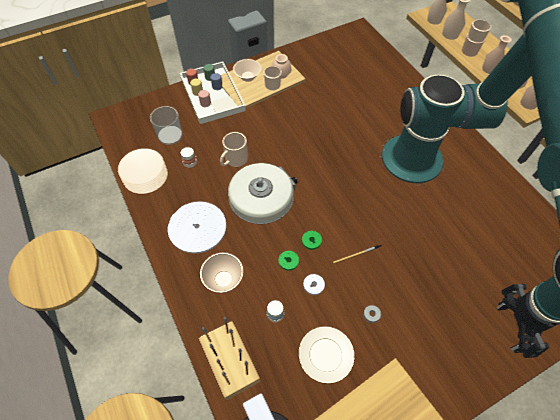

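The top view shows the plain head at (198,223) with two green look-alikes to its right at (235,213) and (245,248). The spindle is at (328,223), and the brush is at (209,288). In the scene view the head is at (314,284) and the spindle at (261,186).

```bash
python3 - <<'E'
from h import *
for n,(u,v),(us,vs) in (('top',(198,223),(328,224)),('scene',(314,284),(261,186))):
    c=load(n); g=c['color'].min(axis=2)
    m=(g>140).astype('uint8'); 
    k=np.zeros_like(m); cv2.circle(k,(u,v),20,1,-1); m=m*k
    cs=max(cv2.findContours(m,cv2.RETR_EXTERNAL,cv2.CHAIN_APPROX_NONE)[0],key=cv2.contourArea)
    e=cv2.fitEllipse(cv2.convexHull(cs)); print(n,e, ray(c,*e[0],.034), e[1][0]/454)
    print('spindle approx', ray(c,us,vs,.1))
    k=np.zeros_like(m); cv2.circle(k,(us,vs),50,1,-1)
    m=((g>150)*k).astype('uint8')
    cs=max(cv2.findContours(m,cv2.RETR_EXTERNAL,cv2.CHAIN_APPROX_NONE)[0],key=cv2.contourArea)
    e=cv2.fitEllipse(cv2.convexHull(cs)); print('housing',e, ray(c,*e[0],.065))
A=load('top')['color'];B=load('scene')['color']
z=lambda i,u,v,r,s:cv2.resize(i[v-r:v+r,u-r:u+r],(s,s),interpolation=cv2.INTER_CUBIC)
cv2.imwrite('pics/z.png',np.vstack([np.hstack([z(A,198,223,20,300),z(A,328,224,45,300)]),np.hstack([z(B,314,284,20,300),z(B,261,186,40,300)])]))
E
```

```text
top ((197.52023315429688, 222.6826171875), (22.676525115966797, 23.668798446655273), 64.08234405517578) [0.55399607 0.25584874 0.034     ] 0.049948293206975324
spindle approx [ 0.54213193 -0.09170486  0.1       ]
housing ((327.92279052734375, 224.01853942871094), (73.8675308227539, 76.28079986572266), 137.26792907714844) [ 0.54767308 -0.09621277  0.065     ]
scene ((313.5589904785156, 283.6658630371094), (19.615182876586914, 21.546695709228516), 107.67689514160156) [0.55621418 0.25523716 0.034     ] 0.043205248626843426
spindle approx [ 0.55546087 -0.07976229  0.1       ]
housing ((259.7212829589844, 188.8771209716797), (51.999324798583984, 63.82465362548828), 80.2765884399414) [ 0.55439009 -0.09353054  0.065     ]
```

View pics/z.png

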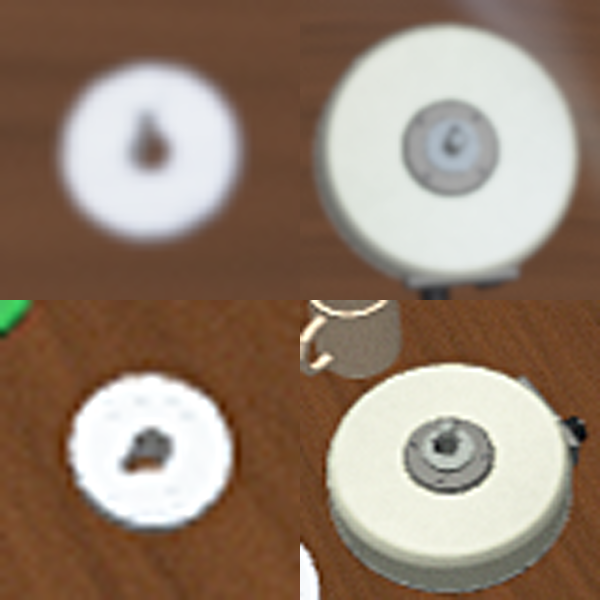

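The head lies at about (0.555, 0.256) with its keyway towards roughly +x, and the spindle is at about (0.55, -0.094). I'll go above the head.

{"op": "jog_arm", "data": {"commands": [{"travel": [-40,-21,0],"claw": 0},{"travel": [-40,-21,0],"claw": 0},{"travel": [-40,-21,0],"claw": 0},{"travel": [-40,-21,0],"claw": 0},{"travel": [-40,-21,0],"claw": 0}], "force": 30}}

```text
$.commands[0]: bad value
```

{"op": "jog_arm", "data": {"commands": [{"travel": [-40,-21,0],"claw": 0},{"travel": [-40,-21,0],"claw": 0},{"travel": [-40,-21,0],"claw": 0},{"travel": [-40,-21,0],"claw": 0},{"travel": [-40,-21,0],"claw": 0}]}}

```text
$.commands[0]: bad value
```

{"op": "jog_arm", "data": {"commands": [{"rot": [0,0,8.2],"claw": 0},{"rot": [0,0,8.2],"claw": 0},{"rot": [0,0,8.2],"claw": 0},{"rot": [0,0,8.2],"claw": 0},{"rot": [0,0,8.2],"claw": 0}]}}

```text
$.commands[0]: bad value
```

```bash
cat >> h.py <<'E'
def pose():
    s=monitor.read_state(); R=Ro.from_rotvec(s['tcp_rot']).as_matrix(); return s,s['tool_pos'],R
def delta(target):  # tool-axis shift in mm to target, yaw of tool y
    s,p,R=pose(); return (R.T@(np.array(target)-p)*1000).round(1)
def status():
    s,p,R=pose(); print('t',round(s['time'],2),'p',p.round(4),'yaw_y',np.degrees(np.arctan2(R[1,1],R[0,1])).round(1),'zt',R[:,2].round(3),'F',s['wrist_force'].round(1),'T',s['torque'].round(2),'w',round(s['width'],3),'g',round(s['grip_force'],1),'q6',s['q'][5].round(2))
E
python3 - <<'E'
from h import *
c=cam('wrist','w1.png'); status()
print(-c['R'].T@c['t'],proj(c,[.555,.2555,.034]),c['camera_matrix'][0,0])
E
```

```text
t 0.15 p [0.2767 0.615  0.2302] yaw_y 65.8 zt [-0.001 -0.002 -1.   ] F [-0.4  0.1 -0.2] T [ 0.05 -0.01 -0.  ] w 1.0 g 0.0 q6 -0.04
[0.20834264 0.64481682 0.37267379] [122.92617586 466.20029411] 341.4947742618481
```

View pics/w1.png

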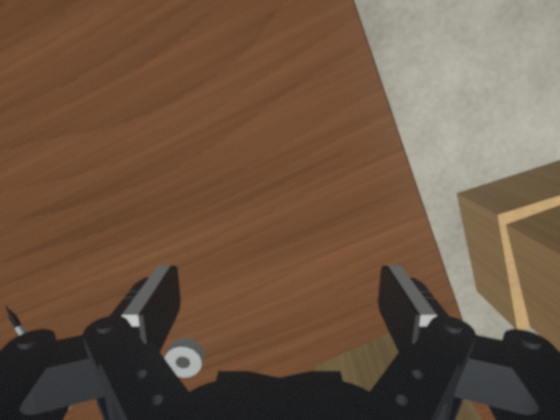

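The wrist view is from the start pose, because the calls were refused for having rows with missing fields. It shows the fingers at (150,300) and (410,300) and the collar at (184,358). I'll resend with complete rows.

{"op": "jog_arm", "data": {"commands": [{"travel": [-40,-21,0],"rot": [0,0,0],"claw": 0},{"travel": [-40,-21,0],"rot": [0,0,0],"claw": 0},{"travel": [-40,-21,0],"rot": [0,0,0],"claw": 0},{"travel": [-40,-21,0],"rot": [0,0,0],"claw": 0},{"travel": [-40,-21,0],"rot": [0,0,0],"claw": 0}], "force": 30}}

```text
time: 0.65
tool_pos: [0.4169, 0.4361, 0.2309]
tcp_rot: [-0.659, -3.072, 0.001]
wrist_force: [1.3, 0.8, 0.2]
width: 1.0
grip_force: 0.0
```

{"op": "jog_arm", "data": {"commands": [{"travel": [-40,-21,0],"rot": [0,0,0],"claw": 0},{"travel": [-40,-21,0],"rot": [0,0,0],"claw": 0},{"travel": [-40,-21,0],"rot": [0,0,0],"claw": 0},{"travel": [-40,-21,0],"rot": [0,0,0],"claw": 0},{"travel": [-40,-21,0],"rot": [0,0,0],"claw": 0}]}}

```text
time: 1.15
tool_pos: [0.5562, 0.2582, 0.231]
tcp_rot: [-0.659, -3.071, 0.0]
wrist_force: [-0.2, -0.2, 0.9]
width: 1.003
grip_force: 0.0
```

{"op": "jog_arm", "data": {"commands": [{"travel": [0,0,0],"rot": [0,0,8.2],"claw": 0},{"travel": [0,0,0],"rot": [0,0,8.2],"claw": 0},{"travel": [0,0,0],"rot": [0,0,8.2],"claw": 0},{"travel": [0,0,0],"rot": [0,0,8.2],"claw": 0},{"travel": [0,0,0],"rot": [0,0,8.2],"claw": 0}]}}

```text
time: 1.65
tool_pos: [0.5554, 0.2597, 0.2308]
tcp_rot: [-1.701, -2.641, 0.001]
wrist_force: [0.2, -0.2, -0.4]
width: 0.999
grip_force: 0.0
```

```bash
python3 - <<'E'
from h import *
c=cam('wrist','w2.png'); status()
print(-c['R'].T@c['t'],proj(c,[.555,.2555,.034]))
E
```

```text
t 1.7 p [0.5553 0.2597 0.2308] yaw_y 24.1 zt [-0.001 -0.    -1.   ] F [0.8 0.8 0.2] T [ 0.01  0.06 -0.02] w 0.998 g 0.0 q6 -0.02
[0.52460572 0.32699503 0.37338601] [277.45168799 179.63247453]
```

View pics/w2.png

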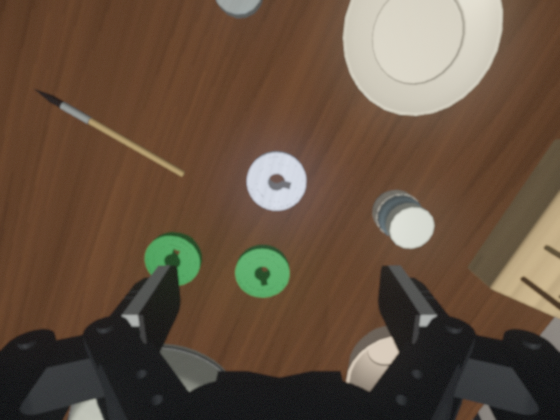

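The wrist view shows the head at (277,181) with its keyway pointing right towards (289,184). Around it are the green look-alikes at (172,260) and (263,272), the brush from (40,95) to (183,175), and the jar at (404,220).

```bash
python3 - <<'E'
from h import *
c=load('wrist'); g=c['color'].min(axis=2).astype(int)
k=np.zeros(g.shape,'uint8'); cv2.circle(k,(277,181),36,1,-1)
m=((g>125)*k).astype('uint8')
cs=max(cv2.findContours(m,cv2.RETR_EXTERNAL,cv2.CHAIN_APPROX_NONE)[0],key=cv2.contourArea)
e=cv2.fitEllipse(cs); P=ray(c,*e[0],.034); print(e,P)
k=np.zeros(g.shape,'uint8'); cv2.circle(k,(277,181),22,1,-1)
h=((g<125)*k).astype('uint8')
hc=max(cv2.findContours(h,cv2.RETR_EXTERNAL,cv2.CHAIN_APPROX_NONE)[0],key=cv2.contourArea)
w=np.array([ray(c,*q[0],.034)-P for q in hc])[:,:2]
r=np.hypot(*w.T); i=np.argsort(-r)[:6]; print(r[i], np.degrees(np.arctan2(w[i,1],w[i,0])))
s,p,R=pose()
print('grasp shift',delta([P[0],P[1],.009]))
E
```

```text
((276.06195068359375, 180.90870666503906), (58.79176330566406, 60.01285171508789), 91.64335632324219) [0.55425887 0.25370452 0.034     ]
[0.01330667 0.01291395 0.0125974  0.0123767  0.0123624  0.01146248] [ 0.77706524  5.0391092   9.53361303 -1.11978158 14.22075912 -3.32196704]
grasp shift [ -5.1  -3.2 221.8]
```

{"op": "jog_arm", "data": {"commands": [{"travel": [-2.5,-1.5,20],"rot": [0,0,0],"claw": 0},{"travel": [-2.5,-1.5,40],"rot": [0,0,0],"claw": 0},{"travel": [0,0,40],"rot": [0,0,0],"claw": 0},{"travel": [0,0,40],"rot": [0,0,0],"claw": 0},{"travel": [0,0,0],"rot": [0,0,0],"claw": 0}]}}

```text
time: 2.2
tool_pos: [0.5493, 0.2518, 0.0843]
tcp_rot: [-1.686, -2.641, 0.017]
wrist_force: [-1.1, -0.4, -1.0]
width: 1.001
grip_force: 0.0
```

```bash
python3 - <<'E'
from h import *
status(); print(delta([.5545,.254,.007]))
E
```

```text
t 2.2 p [0.5493 0.2518 0.0843] yaw_y 24.9 zt [-0.013 -0.005 -1.   ] F [-1.1 -0.4 -1. ] T [-0.05  0.07 -0.  ] w 1.001 g 0.0 q6 -0.05
[-0.2  6.7 77.2]
```

{"op": "jog_arm", "data": {"commands": [{"travel": [0,0,25],"rot": [0,0,0],"claw": 0},{"travel": [0,0,25],"rot": [0,0,0],"claw": 0},{"travel": [0,0,0],"rot": [0,0,0],"claw": 0},{"travel": [0,0,0],"rot": [0,0,0],"claw": 0},{"travel": [0,0,0],"rot": [0,0,0],"claw": 0}]}}

```text
time: 2.7
tool_pos: [0.5567, 0.2549, 0.0439]
tcp_rot: [1.691, 2.645, 0.005]
wrist_force: [-0.3, 0.8, 0.2]
width: 1.001
grip_force: 0.0
```

```bash
python3 - <<'E'
from h import *
status(); print(delta([.5545,.254,.007]))
E
```

```text
t 2.7 p [0.5567 0.2549 0.0439] yaw_y 24.8 zt [ 0.003  0.001 -1.   ] F [-0.3  0.8  0.2] T [-0.03 -0.03  0.02] w 1.001 g 0.0 q6 -0.04
[ 0.1 -2.5 36.8]
```

{"op": "jog_arm", "data": {"commands": [{"travel": [0,-1.5,11],"rot": [0,0,0],"claw": 0},{"travel": [0,0,11],"rot": [0,0,0],"claw": 0},{"travel": [0,0,11],"rot": [0,0,0],"claw": 0},{"travel": [0,0,0],"rot": [0,0,0],"claw": 0},{"travel": [0,0,0],"rot": [0,0,0],"claw": 0}]}}

```text
time: 3.2
tool_pos: [0.5528, 0.2532, 0.0072]
tcp_rot: [-1.693, -2.645, 0.003]
wrist_force: [0.6, 0.2, -0.5]
width: 1.001
grip_force: 0.0
```

```bash
python3 - <<'E'
from h import *
status(); print(delta([.5545,.254,.007]))
E
```

```text
t 3.2 p [0.5528 0.2532 0.0072] yaw_y 24.8 zt [-0.002 -0.001 -1.   ] F [ 0.6  0.2 -0.5] T [-0.01  0.04  0.04] w 1.001 g 0.0 q6 -0.04
[0.  1.9 0.2]
```

Within 2 mm, so I'll close.

{"op": "jog_arm", "data": {"commands": [{"travel": [0,0,0],"rot": [0,0,0],"claw": 255},{"travel": [0,0,0],"rot": [0,0,0],"claw": 255},{"travel": [0,0,0],"rot": [0,0,0],"claw": 255},{"travel": [0,0,0],"rot": [0,0,0],"claw": 255},{"travel": [0,0,0],"rot": [0,0,0],"claw": 255}], "force": 40}}

```text
time: 3.7
tool_pos: [0.5544, 0.2539, 0.0091]
tcp_rot: [1.693, 2.645, 0.002]
wrist_force: [0.6, 0.2, 3.6]
width: 0.684
grip_force: 43.5
```

{"op": "jog_arm", "data": {"commands": [{"travel": [0,0,0],"rot": [0,0,0],"claw": 255},{"travel": [0,0,0],"rot": [0,0,0],"claw": 255},{"travel": [0,0,0],"rot": [0,0,0],"claw": 255},{"travel": [0,0,0],"rot": [0,0,0],"claw": 255},{"travel": [0,0,0],"rot": [0,0,0],"claw": 255}]}}

```text
time: 4.2
tool_pos: [0.5544, 0.2538, 0.0091]
tcp_rot: [1.693, 2.645, 0.002]
wrist_force: [0.9, 1.4, 4.8]
width: 0.684
grip_force: 43.7
```

```bash
python3 - <<'E'
from h import *
status(); print(delta([.55,-.094,.2]))
E
```

```text
t 4.2 p [0.5544 0.2538 0.0091] yaw_y 24.8 zt [ 0.002  0.001 -1.   ] F [0.9 1.4 4.8] T [ 0.03 -0.07  0.01] w 0.684 g 43.7 q6 -0.04
[-314.  -149.5 -191.1]
```

{"op": "jog_arm", "data": {"commands": [{"travel": [0,0,-20],"rot": [0,0,0],"claw": 255},{"travel": [0,0,-45],"rot": [0,0,0],"claw": 255},{"travel": [0,0,-45],"rot": [0,0,0],"claw": 255},{"travel": [0,0,-45],"rot": [0,0,0],"claw": 255},{"travel": [0,0,-35],"rot": [0,0,0],"claw": 255}]}}

```text
time: 4.7
tool_pos: [0.5532, 0.2534, 0.2]
tcp_rot: [-1.693, -2.646, 0.0]
wrist_force: [0.1, -0.4, -1.7]
width: 0.681
grip_force: 43.9
```

{"op": "jog_arm", "data": {"commands": [{"travel": [-37,-15,0],"rot": [0,0,0],"claw": 255},{"travel": [-37,-15,0],"rot": [0,0,0],"claw": 255},{"travel": [-37,-15,0],"rot": [0,0,0],"claw": 255},{"travel": [-37,-15,0],"rot": [0,0,0],"claw": 255},{"travel": [-37,-15,0],"rot": [0,0,0],"claw": 255}]}}

```text
time: 5.2
tool_pos: [0.5615, 0.0526, 0.1968]
tcp_rot: [-1.691, -2.645, 0.003]
wrist_force: [1.1, 0.0, -2.1]
width: 0.683
grip_force: 43.9
```

{"op": "jog_arm", "data": {"commands": [{"travel": [-37,-15,0],"rot": [0,0,0],"claw": 255},{"travel": [-37,-15,0],"rot": [0,0,0],"claw": 255},{"travel": [-37,-15,0],"rot": [0,0,0],"claw": 255},{"travel": [-37,-15,0],"rot": [0,0,0],"claw": 255},{"travel": [-37,-15,0],"rot": [0,0,0],"claw": 255}]}}

```text
time: 5.7
tool_pos: [0.571, -0.1465, 0.1966]
tcp_rot: [-1.692, -2.644, 0.001]
wrist_force: [0.2, 0.2, -2.0]
width: 0.681
grip_force: 43.9
```

{"op": "jog_arm", "data": {"commands": [{"travel": [0,0,0],"rot": [0,0,0],"claw": 255},{"travel": [0,0,0],"rot": [0,0,0],"claw": 255},{"travel": [0,0,0],"rot": [0,0,0],"claw": 255},{"travel": [0,0,0],"rot": [0,0,0],"claw": 255},{"travel": [0,0,0],"rot": [0,0,0],"claw": 255}]}}

```text
time: 6.2
tool_pos: [0.5723, -0.1441, 0.1981]
tcp_rot: [-1.691, -2.647, 0.0]
wrist_force: [-0.2, 0.6, -1.7]
width: 0.68
grip_force: 43.9
```

```bash
python3 - <<'E'
from h import *
c=cam('wrist'); status()
u,v=proj(c,[.55,-.094,.09]); print(u,v)
u,v=int(u),int(v); r=60
cr=c['color'][max(v-r,0):v+r,max(u-r,0):u+r]; print(max(v-r,0),max(u-r,0))
a=cv2.resize(c['color'],(400,300)); b=cv2.resize(cr,(400,400),interpolation=cv2.INTER_CUBIC)
o=np.zeros((400,800,3),'uint8'); o[:300,:400]=a; o[:,400:]=b; cv2.imwrite('pics/w3.png',o)
E
```

```text
t 6.25 p [ 0.5724 -0.1442  0.1982] yaw_y 24.9 zt [-0.  0. -1.] F [-0.1  0.2 -1.8] T [-0.04 -0.02  0.04] w 0.686 g 43.9 q6 -0.72
280.4964960118904 127.77244456539178
67 220
```

View pics/w3.png

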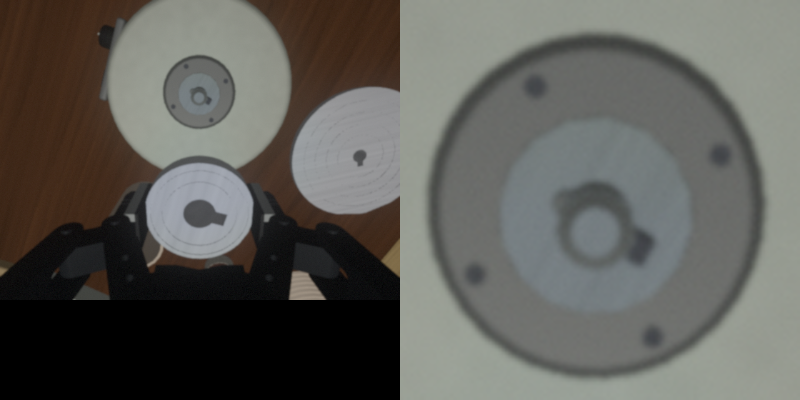

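The wrist view shows the flange centred at about (279,131), the spindle tip at (279,136) and the key block at (292,141). The held head is at about (280,297) with its keyway pointing right and slightly down.

```bash
python3 - <<'E'
from h import *
c=load('wrist'); img=c['color']; g=img.min(axis=2).astype(int); gray=cv2.cvtColor(img,cv2.COLOR_BGR2GRAY)
def fit(m,seed,r):
    k=np.zeros(g.shape,'uint8'); cv2.circle(k,seed,r,1,-1); m=(m*k).astype('uint8')
    cs=max(cv2.findContours(m,cv2.RETR_EXTERNAL,cv2.CHAIN_APPROX_NONE)[0],key=cv2.contourArea)
    return cv2.fitEllipse(cs),cs
print('levels',gray[131,225:335:5],gray[297,200:360:8])
e,_=fit(gray<150,(279,130),60); P=ray(c,*e[0],.076); print('cap',e,P)
# flange: bluish brighter than cap
hi=img[...,0].astype(int)-img[...,2]
print('b-r',hi[131,225:335:5])
e,_=fit(hi>8,(279,131),36); F=ray(c,*e[0],.082); print('flange',e,F)
S=F
print('tip',ray(c,278.8,136,.114))
kp=ray(c,292,140.8,.098)-S; print('key',np.hypot(*kp[:2]),np.degrees(np.arctan2(kp[1],kp[0])))
# held head
k=np.zeros(g.shape,'uint8'); cv2.circle(k,(285,300),32,1,-1)
h=((gray<90)*k).astype('uint8'); zt=.1982+.025
hc=max(cv2.findContours(h,cv2.RETR_EXTERNAL,cv2.CHAIN_APPROX_NONE)[0],key=cv2.contourArea)
w=np.array([ray(c,*q[0],zt) for q in hc])[:,:2]
print('bbox',cv2.boundingRect(hc))
s,p,R=pose()
t=(np.c_[w,np.full(len(w),zt)]-p)@R[:,:2]*1000   # tool x,y mm
# circle fit on points away from the notch (RANSAC-free: iterate trimmed)
sel=np.ones(len(t),bool)
for _ in range(8):
    A=np.c_[2*t[sel],np.ones(sel.sum())]; q=np.linalg.lstsq(A,(t[sel]**2).sum(1),rcond=None)[0]
    r=np.sqrt(q[2]+q[:2]@q[:2]); d=abs(np.hypot(*(t-q[:2]).T)-r); sel=d<max(.6,np.percentile(d,60))
print('bore centre tool',q[:2],'r',r)
d=t-q[:2]; rr=np.hypot(*d.T); far=d[rr>12.5]; m=far.mean(0); print('notch reach',rr.max(),'tool dir',m)
wd=R[:,:2]@m; print('keyway world deg',np.degrees(np.arctan2(wd[1],wd[0])))
E
```

```text
levels [155  78 108 109 110 117 126 124 121  83 119 121  85 114 121 123 121 107
 106 106  91 138] [ 33 163 162 159 162 166 164 132  80  80  83  77  80 124 161 162 162 161
 161 148]
cap ((279.8191833496094, 127.73416900634766), (105.1742935180664, 107.9548568725586), 81.34479522705078) [ 0.5500247  -0.09513733  0.076     ]
b-r [-4 -3 -3  0  0  7 11 12 12  2 11 12  4 10 10 12 11 -1 -2 -1 -1 -4]
flange ((277.8409118652344, 133.9134521484375), (49.44160079956055, 56.38521957397461), 103.91944122314453) [ 0.55037748 -0.09943216  0.082     ]
tip [ 0.55034896 -0.097617    0.114     ]
key 0.010524232232181789 6.787264356247825
bbox (258, 281, 58, 37)
bore centre tool [-0.84046562 -0.42641324] r 8.160281089077312
notch reach 14.524847187927376 tool dir [-3.9799437  13.11204021]
keyway world deg 7.984508604719239
```

{"op": "jog_arm", "data": {"commands": [{"travel": [0,0,0],"rot": [0,0,4.5],"claw": 255},{"travel": [0,0,0],"rot": [0,0,4.5],"claw": 255},{"travel": [0,0,0],"rot": [0,0,0],"claw": 255},{"travel": [0,0,0],"rot": [0,0,0],"claw": 255},{"travel": [0,0,0],"rot": [0,0,0],"claw": 255}]}}

```text
time: 6.75
tool_pos: [0.5725, -0.1451, 0.1983]
tcp_rot: [1.893, 2.507, -0.0]
wrist_force: [-0.4, 0.1, -1.3]
width: 0.679
grip_force: 43.8
```

```bash
python3 - <<'E'
from h import *
status(); print(delta([.5503,-.0975,.14])+[.5,0,0])
E
```

```text
t 6.75 p [ 0.5725 -0.1451  0.1983] yaw_y 15.9 zt [ 0. -0. -1.] F [-0.4  0.1 -1.3] T [ 0.01 -0.03  0.  ] w 0.679 g 43.8 q6 -0.57
[52.3 -8.3 58.3]
```

{"op": "jog_arm", "data": {"commands": [{"travel": [13,-2,0],"rot": [0,0,0],"claw": 255},{"travel": [13,-2,0],"rot": [0,0,0],"claw": 255},{"travel": [13,-2,0],"rot": [0,0,0],"claw": 255},{"travel": [13.3,-2.3,0],"rot": [0,0,0],"claw": 255},{"travel": [0,0,15],"rot": [0,0,0],"claw": 255}]}}

```text
time: 7.25
tool_pos: [0.5511, -0.0955, 0.1854]
tcp_rot: [1.891, 2.504, 0.004]
wrist_force: [1.1, 0.8, -0.5]
width: 0.682
grip_force: 43.9
```

{"op": "jog_arm", "data": {"commands": [{"travel": [0,0,15],"rot": [0,0,0],"claw": 255},{"travel": [0,0,15],"rot": [0,0,0],"claw": 255},{"travel": [0,0,12],"rot": [0,0,0],"claw": 255},{"travel": [0,0,0],"rot": [0,0,0],"claw": 255},{"travel": [0,0,0],"rot": [0,0,0],"claw": 255}]}}

```text
time: 7.75
tool_pos: [0.5499, -0.0975, 0.1404]
tcp_rot: [-1.895, -2.504, 0.001]
wrist_force: [-0.4, 0.7, -0.7]
width: 0.682
grip_force: 43.8
```

```bash
python3 - <<'E'
from h import *
status(); print(delta([.5503,-.0975,.11])+[.5,0,0])
w=cam('wrist');t=cam('top');s=cam('scene')
z=lambda i,u,v,r,n=400:cv2.resize(i[v-r:v+r,u-r:u+r],(n,n),interpolation=cv2.INTER_CUBIC)
cv2.imwrite('pics/a1.png',np.hstack([z(w['color'],285,300,60),z(s['color'],258,180,30)]))
E
```

```text
t 7.75 p [ 0.5499 -0.0975  0.1404] yaw_y 15.7 zt [-0.002  0.    -1.   ] F [-0.4  0.7 -0.7] T [ 0.06 -0.02 -0.01] w 0.682 g 43.8 q6 -0.49
[ 0.3  0.4 30.4]
```

View pics/a1.png

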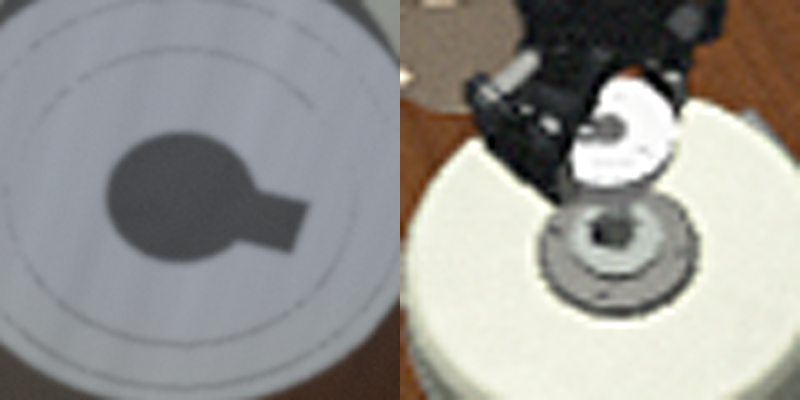

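The left crop shows the held bore at (180,197) and its notch at (275,220), so the keyway sits at about 0° world, some 4° from the key estimate. The right crop shows the head hanging above the spindle. I'll turn it 4° and go down gently over the tip.

{"op": "jog_arm", "data": {"commands": [{"travel": [0.3,0.3,5],"rot": [0,0,4],"claw": 255},{"travel": [0,0,5],"rot": [0,0,0],"claw": 255},{"travel": [0,0,5],"rot": [0,0,0],"claw": 255},{"travel": [0,0,4],"rot": [0,0,0],"claw": 255},{"travel": [0,0,3],"rot": [0,0,0],"claw": 255}]}}

```text
time: 8.4
tool_pos: [0.5502, -0.0969, 0.1188]
tcp_rot: [-1.981, -2.438, 0.0]
wrist_force: [0.2, -0.5, -0.8]
width: 0.684
grip_force: 43.8
```

```bash
python3 - <<'E'
from h import *
status()
E
```

```text
t 8.4 p [ 0.5502 -0.0969  0.1188] yaw_y 11.8 zt [-0.  0. -1.] F [ 0.2 -0.5 -0.8] T [-0.01 -0.01 -0.02] w 0.684 g 43.8 q6 -0.42
```

{"op": "jog_arm", "data": {"commands": [{"travel": [0,0,2],"rot": [0,0,0],"claw": 255},{"travel": [0,0,2],"rot": [0,0,0],"claw": 255},{"travel": [0,0,2],"rot": [0,0,0],"claw": 255},{"travel": [0,0,2],"rot": [0,0,0],"claw": 255},{"travel": [0,0,0],"rot": [0,0,0],"claw": 255}]}}

```text
time: 8.9
tool_pos: [0.5502, -0.0968, 0.111]
tcp_rot: [-1.981, -2.437, 0.0]
wrist_force: [-0.5, 0.2, -1.9]
width: 0.684
grip_force: 43.8
```

```bash
python3 - <<'E'
from h import *
status()
E
```

```text
t 8.9 p [ 0.5502 -0.0968  0.111 ] yaw_y 11.8 zt [-0.001  0.    -1.   ] F [-0.5  0.2 -1.9] T [ 0.05  0.02 -0.02] w 0.684 g 43.8 q6 -0.42
```

{"op": "jog_arm", "data": {"commands": [{"travel": [0,0,1],"rot": [0,0,0],"claw": 255},{"travel": [0,0,1],"rot": [0,0,0],"claw": 255},{"travel": [0,0,1],"rot": [0,0,0],"claw": 255},{"travel": [0,0,1],"rot": [0,0,0],"claw": 255},{"travel": [0,0,0.5],"rot": [0,0,0],"claw": 255}]}}

```text
time: 9.4
tool_pos: [0.5504, -0.0968, 0.1067]
tcp_rot: [-1.982, -2.438, 0.0]
wrist_force: [0.2, 0.6, -1.1]
width: 0.685
grip_force: 43.8
```

```bash
python3 - <<'E'
from h import *
status()
E
```

```text
t 9.4 p [ 0.5504 -0.0968  0.1067] yaw_y 11.8 zt [-0.  0. -1.] F [ 0.2  0.6 -1.1] T [-0.04  0.01  0.05] w 0.685 g 43.8 q6 -0.42
```

{"op": "jog_arm", "data": {"commands": [{"travel": [0,0,0.5],"rot": [0,0,0],"claw": 255},{"travel": [0,0,0.5],"rot": [0,0,0],"claw": 255},{"travel": [0,0,0.5],"rot": [0,0,0],"claw": 255},{"travel": [0,0,0.5],"rot": [0,0,0],"claw": 255},{"travel": [0,0,0],"rot": [0,0,0],"claw": 255}]}}

```text
time: 9.9
tool_pos: [0.5504, -0.0968, 0.1047]
tcp_rot: [-1.982, -2.438, 0.0]
wrist_force: [0.1, 0.0, -2.0]
width: 0.68
grip_force: 43.8
```

```bash
python3 - <<'E'
from h import *
status()
E
```

```text
t 9.9 p [ 0.5504 -0.0968  0.1047] yaw_y 11.8 zt [-0.  0. -1.] F [ 0.1  0.  -2. ] T [ 0.03 -0.01 -0.01] w 0.68 g 43.8 q6 -0.42
```

There's still no load below the expected key-top height, so the keyway seems to be over the key. I'll carry on in small steps.

{"op": "jog_arm", "data": {"commands": [{"travel": [0,0,0.6],"rot": [0,0,0],"claw": 255},{"travel": [0,0,0.6],"rot": [0,0,0],"claw": 255},{"travel": [0,0,0.6],"rot": [0,0,0],"claw": 255},{"travel": [0,0,0.6],"rot": [0,0,0],"claw": 255},{"travel": [0,0,0.6],"rot": [0,0,0],"claw": 255}]}}

```text
time: 10.4
tool_pos: [0.5504, -0.0969, 0.1017]
tcp_rot: [-1.982, -2.438, 0.0]
wrist_force: [0.0, 0.8, -1.8]
width: 0.681
grip_force: 43.8
```

```bash
python3 - <<'E'
from h import *
status()
E
```

```text
t 10.4 p [ 0.5504 -0.0969  0.1017] yaw_y 11.8 zt [-0. -0. -1.] F [ 0.   0.8 -1.8] T [ 0.01 -0.01  0.02] w 0.681 g 43.8 q6 -0.42
```

{"op": "jog_arm", "data": {"commands": [{"travel": [0,0,0.8],"rot": [0,0,0],"claw": 255},{"travel": [0,0,0.8],"rot": [0,0,0],"claw": 255},{"travel": [0,0,0.8],"rot": [0,0,0],"claw": 255},{"travel": [0,0,0.8],"rot": [0,0,0],"claw": 255},{"travel": [0,0,0.8],"rot": [0,0,0],"claw": 255}]}}

```text
time: 10.9
tool_pos: [0.5506, -0.097, 0.0982]
tcp_rot: [1.982, 2.437, -0.0]
wrist_force: [-2.0, -0.6, 3.1]
width: 0.681
grip_force: 44.2
```

```bash
python3 - <<'E'
from h import *
status()
E
```

```text
t 10.9 p [ 0.5506 -0.097   0.0982] yaw_y 11.8 zt [ 0. -0. -1.] F [-2.  -0.6  3.1] T [-0.02  0.29  0.03] w 0.681 g 44.2 q6 -0.42
```

The sprung ball has engaged at about 7 mm above the seat, as expected. I'll press on lightly.

{"op": "jog_arm", "data": {"commands": [{"travel": [0,0,0.8],"rot": [0,0,0],"claw": 255},{"travel": [0,0,0.8],"rot": [0,0,0],"claw": 255},{"travel": [0,0,0.8],"rot": [0,0,0],"claw": 255},{"travel": [0,0,0.8],"rot": [0,0,0],"claw": 255},{"travel": [0,0,0.8],"rot": [0,0,0],"claw": 255}]}}

```text
time: 11.4
tool_pos: [0.55, -0.0967, 0.0933]
tcp_rot: [-1.981, -2.437, 0.001]
wrist_force: [-1.7, 0.3, -1.0]
width: 0.683
grip_force: 43.9
```

```bash
python3 - <<'E'
from h import *
status()
E
```

```text
t 11.4 p [ 0.55   -0.0967  0.0933] yaw_y 11.8 zt [-0.001  0.    -1.   ] F [-1.7  0.3 -1. ] T [ 0.03  0.43 -0.03] w 0.683 g 43.9 q6 -0.42
```

{"op": "jog_arm", "data": {"commands": [{"travel": [0,0,0.6],"rot": [0,0,0],"claw": 255},{"travel": [0,0,0.6],"rot": [0,0,0],"claw": 255},{"travel": [0,0,0.6],"rot": [0,0,0],"claw": 255},{"travel": [0,0,0.5],"rot": [0,0,0],"claw": 255},{"travel": [0,0,0],"rot": [0,0,0],"claw": 255}]}}

```text
time: 11.9
tool_pos: [0.5502, -0.0968, 0.0913]
tcp_rot: [-1.982, -2.437, 0.0]
wrist_force: [-2.2, 0.2, -2.2]
width: 0.68
grip_force: 43.8
```

```bash
python3 - <<'E'
from h import *
status()
E
```

```text
t 11.9 p [ 0.5502 -0.0968  0.0913] yaw_y 11.8 zt [-0.  0. -1.] F [-2.2  0.2 -2.2] T [0.05 0.39 0.06] w 0.68 g 43.8 q6 -0.42
```

No flange contact yet. I'll keep going in 0.4 mm steps until the force rises.

{"op": "jog_arm", "data": {"commands": [{"travel": [0,0,0.4],"rot": [0,0,0],"claw": 255},{"travel": [0,0,0.4],"rot": [0,0,0],"claw": 255},{"travel": [0,0,0.4],"rot": [0,0,0],"claw": 255},{"travel": [0,0,0],"rot": [0,0,0],"claw": 255},{"travel": [0,0,0],"rot": [0,0,0],"claw": 255}]}}

```text
time: 12.4
tool_pos: [0.5503, -0.0968, 0.0911]
tcp_rot: [-1.982, -2.437, 0.0]
wrist_force: [-5.1, 0.1, 5.7]
width: 0.682
grip_force: 44.4
```

```bash
python3 - <<'E'
from h import *
status()
E
```

```text
t 12.4 p [ 0.5503 -0.0968  0.0911] yaw_y 11.8 zt [-0.  0. -1.] F [-5.1  0.1  5.7] T [0.19 0.99 0.03] w 0.682 g 44.4 q6 -0.42
```

{"op": "jog_arm", "data": {"commands": [{"travel": [0,0,0.4],"rot": [0,0,0],"claw": 255},{"travel": [0,0,0.4],"rot": [0,0,0],"claw": 255},{"travel": [0,0,0.4],"rot": [0,0,0],"claw": 255},{"travel": [0,0,0],"rot": [0,0,0],"claw": 255},{"travel": [0,0,0],"rot": [0,0,0],"claw": 255}]}}

```text
time: 12.9
tool_pos: [0.5504, -0.0968, 0.091]
tcp_rot: [-1.982, -2.438, 0.0]
wrist_force: [-8.5, 1.2, 12.4]
width: 0.681
grip_force: 44.9
```

```bash
python3 - <<'E'
from h import *
status()
E
```

```text
t 12.9 p [ 0.5504 -0.0968  0.091 ] yaw_y 11.8 zt [-0.  0. -1.] F [-8.5  1.2 12.4] T [ 0.29  1.47 -0.01] w 0.681 g 44.9 q6 -0.42
```

It's home: z is at the flange height and the force rises with no further travel. I'll release, keeping the slight push on while opening, then check before retreating.

{"op": "jog_arm", "data": {"commands": [{"travel": [0,0,0],"rot": [0,0,0],"claw": 0},{"travel": [0,0,0],"rot": [0,0,0],"claw": 0},{"travel": [0,0,0],"rot": [0,0,0],"claw": 0},{"travel": [0,0,0],"rot": [0,0,0],"claw": 0},{"travel": [0,0,0],"rot": [0,0,0],"claw": 0}], "force": 20}}

```text
time: 13.4
tool_pos: [0.5506, -0.0969, 0.0889]
tcp_rot: [1.982, 2.438, 0.0]
wrist_force: [-0.3, -0.5, -0.3]
width: 0.997
grip_force: 0.0
```

{"op": "jog_arm", "data": {"commands": [{"travel": [0,0,0],"rot": [0,0,0],"claw": 0},{"travel": [0,0,0],"rot": [0,0,0],"claw": 0},{"travel": [0,0,-5],"rot": [0,0,0],"claw": 0},{"travel": [0,0,-10],"rot": [0,0,0],"claw": 0},{"travel": [0,0,-20],"rot": [0,0,0],"claw": 0}]}}

```text
time: 13.9
tool_pos: [0.5492, -0.0966, 0.1236]
tcp_rot: [-1.98, -2.436, 0.002]
wrist_force: [0.6, 0.2, 1.1]
width: 1.003
grip_force: 0.0
```

{"op": "jog_arm", "data": {"commands": [{"travel": [0,0,-30],"rot": [0,0,0],"claw": 0},{"travel": [0,0,-40],"rot": [0,0,0],"claw": 0},{"travel": [-30,0,0],"rot": [0,0,0],"claw": 0},{"travel": [-30,0,0],"rot": [0,0,0],"claw": 0},{"travel": [0,0,0],"rot": [0,0,0],"claw": 0}]}}

```text
time: 14.4
tool_pos: [0.564, -0.1586, 0.1961]
tcp_rot: [1.982, 2.432, 0.0]
wrist_force: [0.1, -0.0, 0.1]
width: 1.004
grip_force: 0.0
```

```bash
python3 - <<'E'
from h import *
status()
w=cam('wrist');s=cam('scene')
u,v=map(int,proj(w,[.5503,-.0972,.116])); print(u,v)
z=lambda i,u,v,r,n=400:cv2.resize(i[max(v-r,0):v+r,u-r:u+r],(n,n),interpolation=cv2.INTER_CUBIC)
cv2.imwrite('pics/a2.png',np.hstack([z(w['color'],u,v,70),z(s['color'],258,186,35)]))
E
```

```text
t 14.4 p [ 0.564  -0.1586  0.1961] yaw_y 11.6 zt [ 0.003 -0.002 -1.   ] F [ 0.1 -0.   0.1] T [ 0.03 -0.02  0.04] w 1.004 g 0.0 q6 -0.52
277 117
```

View pics/a2.png

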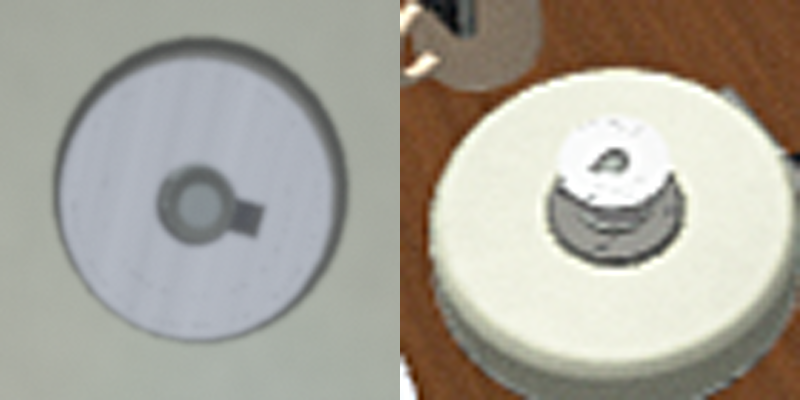

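The wrist crop shows the head centred on the spindle, with its bore at (197,205) and keyway at (247,217). The scene crop shows it sitting upright on the flange. I'll check the height numerically from the plate's apparent size and from the two views.

```bash
python3 - <<'E'
from h import *
w=load('wrist');s=load('scene')
out=[]
for c,(u,v),r in ((w,(277,117),60),(s,(258,179),16)):
    img=c['color'].astype(int); m=((img[...,0]-img[...,2]>4)&(img.min(2)>130)) if c is w else (img.min(2)>225)
    k=np.zeros(m.shape,'uint8'); cv2.circle(k,(u,v),r,1,-1); m=(m*k).astype('uint8')
    cs=max(cv2.findContours(m,cv2.RETR_EXTERNAL,cv2.CHAIN_APPROX_NONE)[0],key=cv2.contourArea)
    e=cv2.fitEllipse(cv2.convexHull(cs)); out.append(e[0])
    print(e,'expected',[proj(c,[.5503+a,-.0972+b,.116]).round(1).tolist() for a,b in((0,0),(.03,0),(-.03,0),(0,.03),(0,-.03))])
    for z in(.108,.116,.124,.132): print(z,ray(c,*e[0],z))
E
```

```text
((275.379638671875, 116.12725830078125), (95.89704132080078, 99.35333251953125), 2.5020341873168945) expected [[277.1, 117.6], [323.2, 127.4], [230.2, 107.7], [286.9, 67.7], [268.0, 163.7]]
0.108 [ 0.54908595 -0.09688809  0.108     ]
0.116 [ 0.54906905 -0.09650216  0.116     ]
0.124 [ 0.54905215 -0.09611622  0.124     ]
0.132 [ 0.54903525 -0.09573029  0.132     ]
((259.1947021484375, 180.91346740722656), (29.177032470703125, 36.7681884765625), 178.3641815185547) expected [[259.8, 178.3], [251.1, 182.1], [268.4, 174.7], [264.2, 185.4], [255.5, 171.4]]
0.108 [ 0.55404373 -0.09448223  0.108     ]
0.116 [ 0.55628469 -0.08935996  0.116     ]
0.124 [ 0.55852566 -0.08423769  0.124     ]
0.132 [ 0.56076663 -0.07911542  0.132     ]
```

```bash
python3 -c "
from h import *
print(workorder.finish_job())"
```

```text
the job is handed in; nothing more can be done
None
```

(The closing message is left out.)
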